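# Lock the bell-rope hatch with its pin

### The job

Lock the bell-rope hatch with the slim beech pin: pull the pin out of its spring keeper by the tip end that sticks out, lay it down on the bench and let go, so that you can take it again by its head. Then push it tip first through the hole of the iron lock plate and on through the eye behind it until its square head sits against the plate, and let go of it. Leave everything else on the bench where it is.

Things in the scene. Friction and masses are not known exactly. Their poses are not given: they have to be found in the camera images.
- pin: the slim beech pin: round shank 16 mm thick, 95 mm long (last 8 mm tapering to 9 mm), and a square bronze-banded head 22 x 22 mm, 40 mm long. Origin on the axis at the shoulder between them; +x along the shank to the tip, head from x = -40 mm to 0. About 90 g, centre of mass in the head: on the bench it rests level on its head, axis 11 mm up
- pin_tip (a point): the tip end of the slim pin's shank, on its axis, 95 mm from the origin
- keeper: spring keeper, fixed wooden block 99 x 58 x 82 mm (brass button on it to 96 mm), foot plate 110 x 100 x 10 mm ending 10 mm past the mouth. The slim pin lies in its level pocket, last 50 mm of shank sticking out of the mouth. A sprung ball holds the head: a straight pull along +x of 5 to 10 N frees it; clear after 85 mm. Origin on the bench, 30 mm in front (+x) of the mouth
- keeper_mouth (a point): centre of the keeper's mouth, on the pocket's axis, 62 mm above the bench; +x is the way the pin comes out
- hatch: the bell-rope hatch, closed, fixed: dark frame 170 x 150 x 18 mm (x = -7 to 163 mm) with a spruce leaf on it (top at 28 mm, from x = 58 mm on). Across it stand the iron lock plate and, behind it, the leaf's eye. Origin on the bench, 60 mm in front of the lock plate's near face; +x is the way the pin goes in
- plate_hole (a point): centre of the 20 mm round hole of the lock plate (60 mm wide, 8 mm thick, top 82 mm above the bench), in the plate's near face, 62 mm above the bench; +x is the insertion direction
- eye_hole (a point): centre of the 20 mm round hole of the hatch's eye (40 mm wide, 8 mm thick, top 80 mm above the bench), in its near face, 52 mm beyond plate_hole on the same axis
- thick_pin: the stouter beech pin (26 mm shank, 34 mm square head), a bystander too thick for the holes, lying on the bench; origin on its axis, 17 mm above the bench
- bowl: copper offering bowl, 120 mm across the rim, 50 mm high, a bystander; origin under its centre
- bell: bronze hand bell, 68 mm across and 58 mm high with a dark wooden handle on top (113 mm high in all), standing mouth down, a bystander; origin under its centre
- spare_plate: loose flat iron lock plate 100 x 70 x 5 mm with a keyhole, a bystander; origin under its centre
- wax_tin: aluminium wax tin, 68 mm across, 50 mm high, a bystander; origin under its centre
- screwdriver: screwdriver lying on the bench, a bystander
- torch: yellow and black electric torch, 120 mm long, 34 mm high, lying on the bench, a bystander; origin under it, near the middle
Things that resemble listed ones, but are neither listed nor needed, are in the scene too. What is shaped like the keeper but purple is not meant.

How it is judged:
By the outcome, as a careful person would: the job done as asked, in the order asked, and still so for the second after the job is handed in, with the robot touching nothing.
It also fails if it takes over 58 s, if anything falls off the work surface, if the arm or the gripper's body presses on something with over 40 N, if the wrist force passes 120 N, or if a joint passes its speed limit or range.

### The arm

A 6-joint arm with a two-finger parallel gripper is mounted at the origin on the work surface. World frame = base frame: x ahead of the robot, y to its left, z up, the work surface at z = 0. Lengths are in mm, angles in degrees, forces in N, time in s.
With the tool pointing down it reaches from about 350 to 850 mm from the base axis. Payload 8.1 kg.
Tool frame: the origin (TCP) lies midway between the tips of the shut fingers; the grasp point (between the pads) lies 19 mm behind it (r.pinch_z is the distance from the TCP to the grasp point, in mm); z points along the fingers, y is the line along which they close (so a half turn about z gives the same grasp; the last joint's range is limited). The gripper opens to 85 mm and grips with 20 to 120 N. Pads are 22 mm wide; open, the fingers measure 114 mm over their backs; the gripper's body (76 mm by 85 mm) begins 54 mm behind the grasp point. The pads swing forward as they close: fully open they stand 13 mm farther back than shut.
Start: joints at [65.982, 7.471, 85.268, -0, 87.261, -4.893], TCP at [196.56, 566.895, 231.292] pointing down, gripper open.
Joint ranges: [-169.43, 169.43], [-51.17, 129.36], [1.28, 143.12], [-76.62, 256.62], [0, 156.53], [-152.29, 152.29]. Speed limits (degrees/s): [136.94, 136.94, 159.86, 180, 180, 180].

### API

Orientations are given as [roll, pitch, yaw] about the fixed x, y, z axes, in that order (R = Rz(yaw) Ry(pitch) Rx(roll)).
In Python, from bench import r gives the robot as it stands.
- The arm moves only by the shell command python3 -m jog 'ROWS' [OPENING] [FORCE]. ROWS is JSON, one flat list of numbers, 6 for each row, row after row: the shift along the tool's x, y, z in m, then the turn, a rotation vector about the tool's x, y, z in rad. A call has 1 to 8 rows; each row is the pose to reach, as a shift and turn from the pose commanded when the call began, along the tool's axes at that moment; what a row does not reach only later rows make up. A row lasts 1/8 s, in which the tool goes at most 62.5 mm and 10.7 degrees, less where a joint would pass 70% of its speed; a pose out of reach is approached as far as the arm can. A call with a gripper value outside its range is refused whole. OPENING is the opening, from -1 (shut) to 1 (fully open), set as the call begins (- or left out, the last holds). The fingers move at their own pace and stop on an object; FORCE is the grip in N (left out, the last holds). Time passes only in rows, so rows that repeat a pose let the fingers close. It gives the time, the measured TCP pose, the force, the opening and the grip force at its end, in the units of the state.
- r.sense(): the state, without advancing time (a new reading comes with each control period).
- r.snapshot(name): name is "scene" or "top" or "wrist"; returns a dict with "pixels" (384x512x3 uint8, red, green, blue), "range_z" (384x512 float32, mm along the optical axis (not along the pixel's ray), 0 where there is no reading), "K" (3x3 intrinsics, pixels), "k1" (the pictures are not rectified: a ray, as slopes to the right and down, at radius r is drawn at 1 + k1 r^2 times it, then the intrinsics apply), "rvec" (rotation vector, rad) and "tvec" (3), from world to camera coordinates, as OpenCV has them. Camera axes: x right, y down, z forward; pixel columns grow to the right and rows downward; lengths in mm; the calibration is good to about 2 mm. A picture is of the moment at which its call begins.
- r.hand_in(): hands the job in; it is judged then, once.
Trained networks look in a picture, given as the dict that the camera call returned (one of the last four; its "shot" number tells which), for a name from the list of things; names that differ only in an ending like _2 or _b are one class to them, and where a whole thing is asked for, a point or a joint stands for the part that bears it (a point fixed in the world has none). Each returns a list of dicts, best first, with "score" (0 to 1); they miss things now and then, are a little off and sometimes report something else, mostly with a low value. They report only what shows in the picture. A call takes as long as a camera call. They do not tell look-alikes from the thing itself.
- r.look_for(picture, target): "bbox" ([left, top, right, bottom] in pixels, round what is visible of it).
- r.outline_of(picture, target): "region" (384x512 bool, what is visible of it) and "bbox" ([left, top, right, bottom] in pixels, round what is visible of it).
The state is a dict: "time": time; "joint_pos": joint angles; "qd": joint speeds; "joint_efforts": joint torques, N m; "tool_pos": TCP position; "tcp_rot": TCP orientation; "ft_force": force on the tool from outside, world axes, zero at the start; "wrist_torque": the same for the moment, N m; "finger_gap": finger opening in mm; "grip_force": force on a finger pad.
Only numpy, scipy, OpenCV 4.12 (cv2) and the standard library are available. Lean on these libraries where they do the work, as an engineer would, in place of code of your own. Each camera call takes 0.05 s, during which the arm holds its last target. There are 200 camera calls.

## Working session

There is one attempt and no reset: what is moved stays moved. The work goes in short steps, Python scripts to look and compute and a shell command to move; the robot and the scene stay as the last step left them, time stands still between calls to the robot, and variables do not carry over. Pictures are saved under pics/ and viewed, at most 10 in all, crops included, and the job is handed in when it is done.

```bash
ls; mkdir -p pics; cat > h.py <<'E'
import numpy as np,cv2
from scipy.spatial.transform import Rotation as Ro
from bench import r
def cloud(p):
    h,w=p["range_z"].shape
    u,v=np.meshgrid(np.arange(w),np.arange(h))
    K=np.array(p["K"]);d=np.array([p["k1"],0,0,0.]).astype(float)
    n=cv2.undistortPoints(np.stack([u,v],-1).reshape(-1,1,2).astype(float),K,d).reshape(h,w,2)
    z=p["range_z"].astype(float)
    c=np.dstack([n[...,0]*z,n[...,1]*z,z])
    R=cv2.Rodrigues(np.array(p["rvec"],float))[0]
    W=(c-np.array(p["tvec"]).reshape(3))@R
    W[z==0]=np.nan
    return W
def proj(p,X):
    return cv2.projectPoints(np.array(X,float).reshape(-1,1,3),np.array(p["rvec"],float),np.array(p["tvec"],float),np.array(p["K"],float),np.array([p["k1"],0,0,0.]))[0].reshape(-1,2)
def save(p,n,crop=None,s=1):
    im=p["pixels"][...,::-1]
    if crop: im=im[crop[1]:crop[3],crop[0]:crop[2]]
    cv2.imwrite("pics/"+n,cv2.resize(im,None,fx=s,fy=s,interpolation=cv2.INTER_CUBIC))
def R0(): return Ro.from_euler('xyz',r.sense()["tcp_rot"],degrees=True)
def go(pos,zdir,ydir):
    """shift (m, tool) and rotvec (rad, tool) to the pose with TCP pos, tool z and y directions"""
    s=r.sense();R=R0()
    z=np.array(zdir,float);z/=np.linalg.norm(z);y=np.array(ydir,float);y-=z*(y@z);y/=np.linalg.norm(y)
    T=Ro.from_matrix(np.stack([np.cross(y,z),y,z],1))
    return np.round(R.inv().apply(np.array(pos)-s["tool_pos"])/1000,4),np.round((R.inv()*T).as_rotvec(),4)
E
python3 - <<'E'
from h import *
for n in("scene","top"):
    p=r.snapshot(n);save(p,n+".png",None,1.5);W=cloud(p)
    for t in("pin","pin_tip","keeper","hatch","plate_hole","thick_pin","bowl","bell","spare_plate","wax_tin","screwdriver","torch"):
        try:
            for o in r.outline_of(p,t)[:3]:
                m=o["region"];print(n,t,round(o["score"],2),np.round(o["bbox"]),np.round(np.nanmedian(W[m],0)),np.round(np.nanmax(W[m][:,2])))
        except Exception as e: print(t,e)
print(r.sense())
E
```

```text
pics
scene pin 0.51 [303. 220. 318. 233.] [537. 174.  69.] 74.0
scene pin 0.27 [174. 146. 240. 196.] [ 600. -203.   27.] 84.0
scene pin_tip 0.66 [302. 218. 319. 234.] [537. 174.  69.] 74.0
scene keeper 0.85 [223. 272. 282. 340.] [803. 252.  65.] 97.0
scene keeper 0.76 [406. 190. 452. 240.] [230. 377.  50.] 97.0
scene keeper 0.71 [258. 127. 301. 164.] [ 336. -131.   48.] 97.0
scene hatch 0.93 [174. 147. 240. 197.] [ 601. -203.   25.] 84.0
scene plate_hole 0.66 [174. 149. 240. 198.] [ 603. -201.   27.] 84.0
scene thick_pin 0.81 [384. 254. 422. 288.] [436. 418.  30.] 38.0
scene thick_pin 0.64 [174. 149. 239. 195.] [ 600. -202.   26.] 84.0
scene bowl 0.76 [193. 226. 234. 270.] [757.  33.  24.] 55.0
scene bell 0.76 [233. 190. 253. 226.] [622.  -8.  36.] 117.0
scene spare_plate 0.68 [273. 172. 313. 201.] [424.   1.   7.] 11.0
scene wax_tin 0.84 [203. 108. 220. 131.] [ 422. -417.   41.] 55.0
scene wax_tin 0.72 [294. 197. 345. 249.] [485. 184.  59.] 97.0
scene screwdriver 0.58 [168. 125. 184. 148.] [ 571. -440.   21.] 29.0
scene torch 0.57 [312. 306. 372. 335.] [665. 403.  28.] 39.0
top pin 
[... 902 characters left out ...]
5.  28.] 39.0
{'time': 1.3, 'joint_pos': array([ 6.59826470e+01,  7.47022408e+00,  8.52658914e+01, -4.92404142e-04,
        8.72621661e+01, -4.89408797e+00]), 'qd': array([ 0.07660692, -0.01995585,  0.01000594, -0.01612744,  0.00495692,
       -0.02304991]), 'joint_efforts': array([ 1.04987703e-03, -5.69331157e+01, -5.00850677e+01, -2.43575023e-04,
        1.54279307e-03, -1.25142256e-05]), 'tool_pos': array([196.55900274, 566.90586546, 231.32036664]), 'tcp_rot': array([1.79998330e+02, 6.36651783e-04, 1.60876759e+02]), 'ft_force': array([-0.29593852, -0.20111614,  0.94844834]), 'wrist_torque': array([-0.04023162,  0.01750686,  0.03414125]), 'grip_force': 0.0, 'finger_gap': 85.51694989927388}
```

View images.

View pics/scene.png

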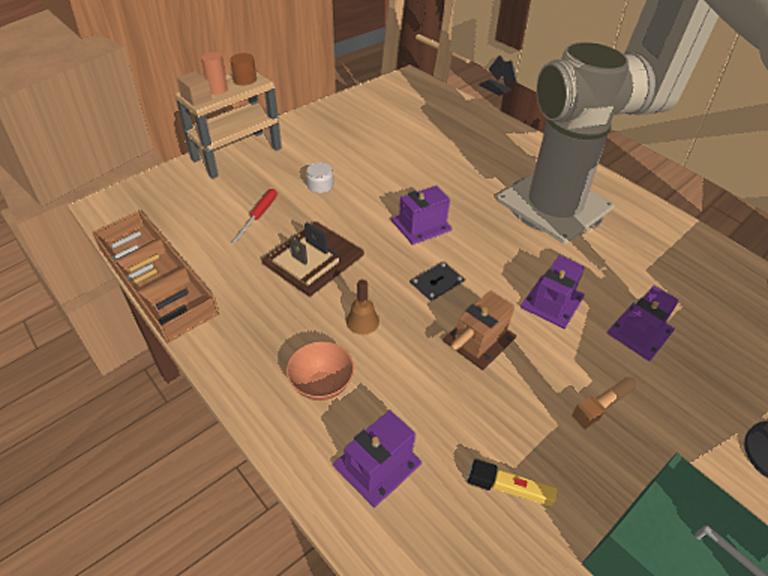

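View pics/top.png

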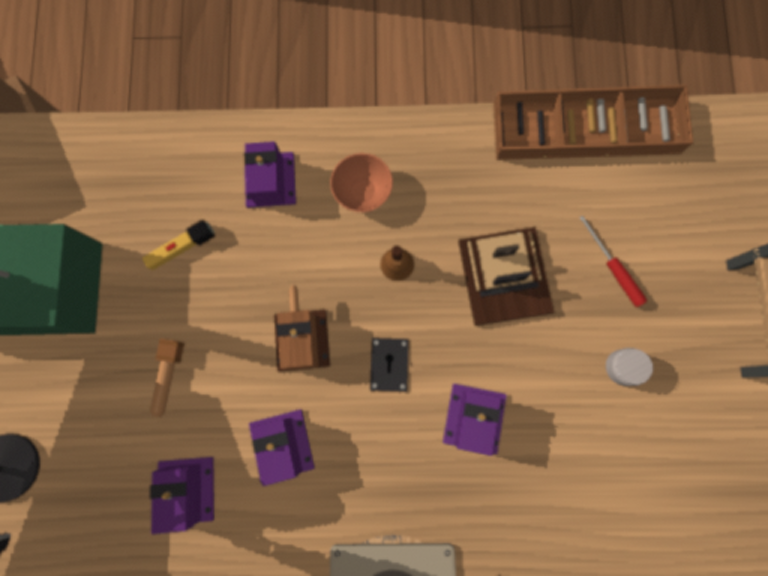

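Candidates for the pin, in scene-picture pixels (unscaled):
- Slim shank in the wooden keeper, about (310,226). This is my choice: wooden keeper, slim shank sticking out.
- Thick pin on the bench, about (403,271), which is too stout.
- Purple keepers at (252,306), (429,215), (366,193) and (280,146), which are excluded by colour.

The hatch is at about (208,171). The iron plate nearest the robot is the wide lock plate, with the eye behind it.

```bash
python3 - <<'E'
from h import *
p=r.snapshot("top");W=cloud(p)
def rect(c,z0,z1,rad,nm):
    d=np.hypot(W[...,0]-c[0],W[...,1]-c[1]);m=(d<rad)&(W[...,2]>z0)&(W[...,2]<z1)
    print(nm,m.sum(),cv2.minAreaRect(W[m][:,:2].astype(np.float32)),np.median(W[m],0))
rect((460,151),76,88,80,"keeper");rect((535,170),55,76,32,"shank")
rect((575,-220),65,95,100,"plates");rect((575,-220),14,36,130,"hatchbase")
d=np.hypot(W[...,0]-575,W[...,1]+220);m=(d<100)&(W[...,2]>65)
print(np.round(W[m][::4]).astype(int).tolist())
save(p,"crop.png",(170,180,230,260),7)
E
```

```text
keeper 819 ((463.1399841308594, 165.24583435058594), (101.3717269897461, 60.099239349365234), 4.591699600219727) [461.42423014 163.91549536  81.68045311]
shank 97 ((539.095458984375, 170.05516052246094), (14.50805950164795, 45.169776916503906), 89.7765884399414) [538.33312403 170.37910198  67.74165139]
plates 148 ((596.729248046875, -221.4468994140625), (60.021507263183594, 59.37229919433594), 8.276169776916504) [ 573.61887571 -220.2301693    79.6421278 ]
hatchbase 2844 ((583.8773193359375, -224.16452026367188), (172.69058227539062, 152.06051635742188), 8.400687217712402) [ 576.44137265 -220.94402058   19.84126367]
[[628, -231, 81], [626, -218, 80], [626, -232, 77], [624, -202, 79], [624, -212, 79], [624, -223, 79], [624, -235, 75], [622, -202, 76], [621, -212, 80], [620, -223, 81], [621, -235, 75], [618, -201, 80], [618, -212, 78], [620, -224, 72], [616, -199, 78], [578, -247, 81], [575, -233, 84], [576, -244, 81], [575, -254, 84], [573, -220, 83], [573, -230, 84], [574, -242, 78], [573, -252, 80], [571, -201, 81], [571, -212, 79], [570, -222, 82], [571, -234, 79], [571, -244, 78], [571, -195, 70], [568, -204, 83], [569, -215, 79], [568, -225, 81], [569, -237, 76], [566, -196, 80], [566, -207, 80], [566, -218, 77], [565, -203, 72]]
```

View pics/crop.png

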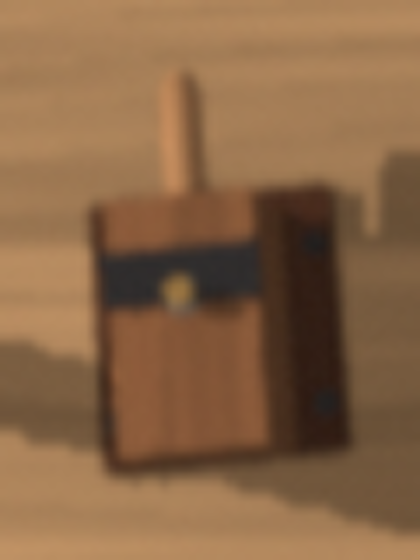

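The crop shows the chosen pin: a slim shank from about (180,75) to (180,190), sticking out of the wooden keeper with the brass button at (180,290). Next I work out the hover pose and where the wrist camera sits.

```bash
python3 - <<'E'
from h import *
p=r.snapshot("wrist");R=cv2.Rodrigues(np.array(p["rvec"]))[0];c=-R.T@np.array(p["tvec"]).reshape(3)
s=r.sense();T=R0().inv();print("cam in tool",T.apply(c-s["tool_pos"]),"axis",T.apply(R[2]),"right",T.apply(R[0]),p["K"])
print(go((537.5,171.2,175),(0,0,-1),(-.08,.997,0)))
E
```

```text
cam in tool [  75.90510714   -0.80137243 -141.71829105] axis [-2.91216718e-01  2.98450059e-04  9.56657062e-01] right [-2.37757820e-04  9.99999898e-01 -3.84347846e-04] [[306.66531047   0.         254.84148851]
 [  0.         306.66531047 193.61462571]
 [  0.           0.           1.        ]]
(array([-0.4518, -0.2621,  0.0563]), array([ 0.    ,  0.    , -0.4139]))
```

```bash
python3 -m jog '[-0.06,-0.035,0.0075,0,0,-0.055, -0.113,-0.0655,0.014,0,0,-0.103, -0.169,-0.098,0.021,0,0,-0.155, -0.226,-0.131,0.028,0,0,-0.207, -0.282,-0.164,0.035,0,0,-0.259, -0.339,-0.1966,0.042,0,0,-0.31, -0.395,-0.229,0.049,0,0,-0.362, -0.4518,-0.2621,0.0563,0,0,-0.4139]' 0.1
python3 - <<'E'
from h import *
print(go((537.5,171.2,175),(0,0,-1),(-.08,.997,0)),r.sense()["time"])
E
```

```text
time: 2.4
tool_pos: [522.4, 188.7, 177.9]
tcp_rot: [180.0, 0.0, -175.3]
ft_force: [0.6, 0.2, 1.0]
finger_gap: 47.0
grip_force: 0.0
(array([-0.0137, -0.0186,  0.0029]), array([0.0003, 0.0009, 0.0017])) 2.4
```

```bash
python3 -m jog '[0,0,0,0,0,0, 0,0,0,0,0,0]'
python3 - <<'E'
from h import *
p=r.snapshot("wrist");save(p,"w1.png",None,1.5);W=cloud(p)
for t in ("pin","pin_tip"):
  for o in r.outline_of(p,t)[:2]: print(t,o["score"],o["bbox"],np.nanmedian(W[o["region"]],0))
m=(np.hypot(W[...,0]-537,W[...,1]-171)<40)&(W[...,2]>58)&(W[...,2]<80)
q=W[m];mx=q[:,0]>518;q=q[mx]
print(len(q),cv2.minAreaRect(q[:,:2].astype(np.float32)),cv2.fitLine(q[:,:2].astype(np.float32),cv2.DIST_HUBER,0,.01,.01).ravel(),np.percentile(q[:,2],[50,90]))
for a in range(515,570,5):
  k=q[(q[:,0]>a)&(q[:,0]<a+5)]
  if len(k): print(a,len(k),k[:,1].min(),k[:,1].max(),k[:,2].max())
m=(np.hypot(W[...,0]-463,W[...,1]-165)<90)&(W[...,2]>78)&(W[...,2]<88)
print(m.sum(),cv2.minAreaRect(W[m][:,:2].astype(np.float32)),np.median(W[m],0))
print(go((537.5,171.2,175),(0,0,-1),(-.08,.997,0)),r.sense()["time"])
E
```

```text
time: 2.65
tool_pos: [521.0, 190.3, 177.7]
tcp_rot: [180.0, -0.0, -175.5]
ft_force: [0.3, 0.7, 0.3]
finger_gap: 46.4
grip_force: 0.0
pin 0.85 [222.9, 188.2, 245.0, 236.0] [537.77157967 171.04607571  67.8877704 ]
pin_tip 0.88 [222.0, 186.1, 241.6, 235.9] [537.12249826 170.92365955  67.84741093]
790 ((540.2116088867188, 170.64224243164062), (44.840450286865234, 15.842680931091309), 4.126292705535889) [9.9555421e-01 9.4190165e-02 5.3880011e+02 1.7095555e+02] [67.80592025 69.41479982]
515 38 161.66670431576512 176.38258519152183 70.5003326115902
520 104 161.73669643245773 176.77856544126084 70.12951863145497
525 94 161.92364655423225 177.020120317808 70.4849368745579
530 99 162.05985212668372 178.0878489504881 70.25204531963496
535 100 163.33515577599493 178.48527620268496 70.50360684303615
540 93 163.6521050136139 178.79375723931057 70.41158410299865
545 98 163.79972469745707 179.15785627758436 70.2491173327188
550 91 164.0031177172254 179.42755489562774 70.45611681529243
555 52 165.25762053259174 177.87534378671447 69.54606515619304
560 21 167.1507866207258 177.10290932552365 66.72295269455735
9715 ((463.3406677246094, 164.61801147460938), (98.66495513916016, 59.6093635559082), 4.429832935333252) [459.26042226 164.64531516  81.35433613]
(array([-0.0152, -0.0217,  0.003 ]), array([0.0003, 0.0002, 0.0016])) 2.8
```

View pics/w1.png

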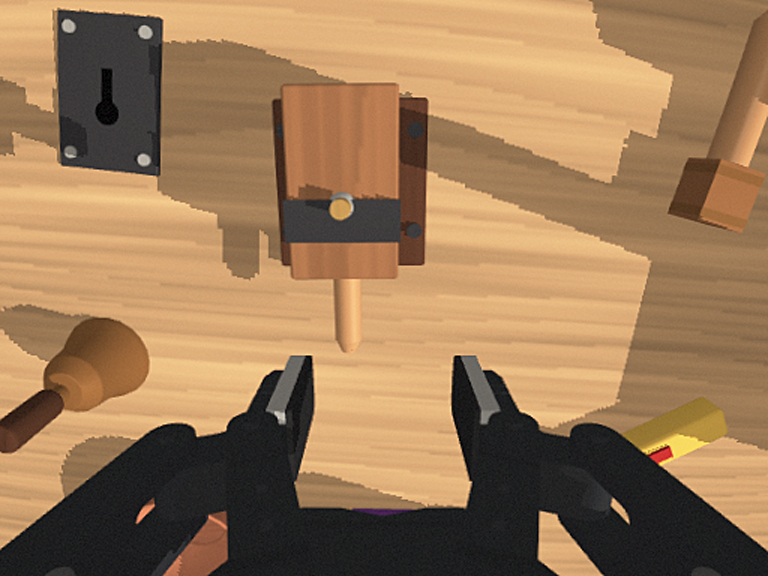

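The wrist picture shows the wooden keeper at about (340,180) and the pin's shank from (345,280) to (348,350), in line with the gripper. The spare plate at (108,92), bell at (85,370) and thick pin at (720,180) are well clear. Going down to the shank.

```bash
python3 -m jog '[-0.0075,-0.011,0.003,0,0,0, -0.0152,-0.022,0.02,0,0,0, -0.0152,-0.022,0.06,0,0,0, -0.0152,-0.022,0.1,0,0,0, -0.0152,-0.022,0.125,0,0,0, -0.0152,-0.022,0.125,0,0,0, -0.0152,-0.022,0.125,0,0,0]' 0.1
python3 -m jog '[0,0,0,0,0,0, 0,0,0,0,0,0, 0,0,0,0,0,0, 0,0,0,0,0,0]' -1 70
```

```text
time: 3.68
tool_pos: [538.6, 169.4, 53.3]
tcp_rot: [180.0, 0.0, -175.4]
ft_force: [0.5, -0.4, 0.4]
finger_gap: 47.3
grip_force: 0.0
time: 4.18
tool_pos: [538.8, 169.8, 53.5]
tcp_rot: [180.0, 0.1, -175.4]
ft_force: [1.9, -0.3, 3.2]
finger_gap: 13.5
grip_force: 68.3
```

The gap reads 13.5 mm on a 16 mm shank and the tool is pushed up, so the pads probably hold it above its axis. Taking it again 5 mm deeper.

```bash
python3 -m jog '[0,0,0,0,0,0, 0,0,0,0,0,0, 0,-0.001,0.005,0,0,0, 0,-0.001,0.005,0,0,0]' -0.3
python3 -m jog '[0,0,0,0,0,0, 0,0,0,0,0,0, 0,0,0,0,0,0, 0,0,0,0,0,0]' -1 70
python3 - <<'E'
from h import *
p=r.snapshot("wrist");save(p,"w2.png",(150,150,350,330),4)
E
```

```text
time: 4.68
tool_pos: [537.4, 168.4, 46.8]
tcp_rot: [-180.0, -0.1, -175.4]
ft_force: [0.0, -0.1, -0.3]
finger_gap: 30.0
grip_force: 0.0
time: 5.18
tool_pos: [538.1, 168.6, 47.8]
tcp_rot: [-180.0, -0.0, -175.4]
ft_force: [0.0, -0.2, -0.4]
finger_gap: 13.5
grip_force: 68.1
```

View pics/w2.png

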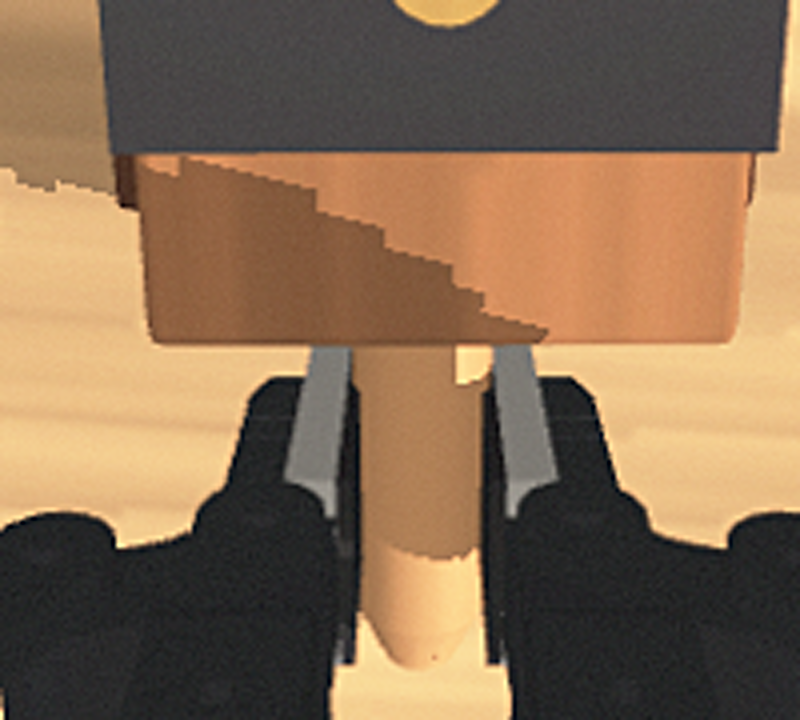

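The crop shows both pads evenly on the shank around (420,500). The gap reading was the same at both depths, so it is just an offset. Taking it a little shallower again so it can be laid down.

```bash
python3 -m jog '[0,0,0,0,0,0, 0,0,0,0,0,0, 0,0,-0.0035,0,0,0, 0,0,-0.0035,0,0,0]' -0.4
python3 -m jog '[0,0,0,0,0,0, 0,0,0,0,0,0, 0,0,0,0,0,0, 0,0,0,0,0,0]' -1 90
python3 -m jog '[-0.003,0,0,0,0,0, -0.006,0,0,0,0,0, -0.01,0,0,0,0,0, -0.015,0,0,0,0,0, -0.022,0,0,0,0,0, -0.03,0,0,0,0,0]' -1 90
```

```text
time: 5.72
tool_pos: [538.5, 168.7, 51.8]
tcp_rot: [180.0, 0.1, -175.4]
ft_force: [-0.2, -0.3, 0.6]
finger_gap: 25.9
grip_force: 0.0
time: 6.22
tool_pos: [538.3, 168.7, 51.4]
tcp_rot: [180.0, 0.0, -175.4]
ft_force: [0.2, 1.2, 1.1]
finger_gap: 12.9
grip_force: 87.9
time: 6.98
tool_pos: [565.0, 170.9, 49.7]
tcp_rot: [-180.0, -0.4, -175.4]
ft_force: [-10.5, 0.4, 4.8]
finger_gap: 12.7
grip_force: 88.2
```

```bash
python3 -m jog '[-0.01,0,0,0,0,0, -0.02,0,0,0,0,0, -0.03,0,0,0,0,0, -0.04,0,0,0,0,0, -0.052,0,0,0,0,0, -0.065,0,0,0,0,0, -0.08,0,0,0,0,0, -0.08,0,0,0,0,0]'
python3 - <<'E'
from h import *
p=r.snapshot("wrist");save(p,"w3.png",(100,50,400,350),2)
E
```

```text
time: 7.98
tool_pos: [649.1, 177.3, 51.3]
tcp_rot: [-180.0, 0.1, -175.4]
ft_force: [0.1, -0.5, -0.6]
finger_gap: 12.8
grip_force: 88.1
```

View pics/w3.png

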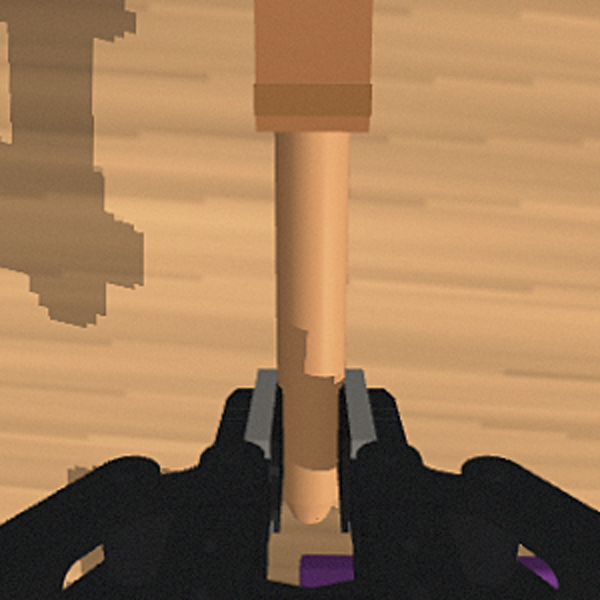

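The crop shows the pin completely out, with the head at the top (313,60), the shank straight down to the fingers and the tip at (310,515). Moving 40 mm on, turning it to the hatch's yaw, then lowering.

```bash
python3 -m jog '[-0.02,0,0.005,0,0,-0.035, -0.04,0,0.015,0,0,-0.068, -0.04,0,0.03,0,0,-0.068, -0.04,0,0.04,0,0,-0.068, -0.04,0,0.045,0,0,-0.068, -0.04,0,0.048,0,0,-0.068, -0.04,0,0.0485,0,0,-0.068, -0.04,0,0.0485,0,0,-0.068]'
```

```text
time: 9.02
tool_pos: [687.9, 180.7, 3.4]
tcp_rot: [-180.0, 0.0, -171.5]
ft_force: [0.2, -0.2, -0.7]
finger_gap: 13.0
grip_force: 88.1
```

```bash
python3 -m jog '[0,0,0.001,0,0,0, 0,0,0.0015,0,0,0, 0,0,0.0015,0,0,0]'
python3 -m jog '[0,0,0,0,0,0, 0,0,0,0,0,0, 0,0,0,0,0,0]' -0.5
python3 -m jog '[0,0,0,0,0,0, 0,0,-0.02,0,0,0, 0.03,0,-0.07,0,0,0, 0.06,0,-0.11,0,0,0, 0.06,0,-0.13,0,0,0, 0.06,0,-0.13,0,0,0]' -0.2
```

```text
time: 9.4
tool_pos: [687.7, 180.6, 1.3]
tcp_rot: [180.0, 0.0, -171.5]
ft_force: [0.7, -0.8, -0.7]
finger_gap: 12.6
grip_force: 88.1
time: 9.78
tool_pos: [687.7, 180.6, 1.4]
tcp_rot: [-180.0, 0.0, -171.5]
ft_force: [-0.3, 0.9, -0.7]
finger_gap: 21.3
grip_force: 0.0
time: 10.52
tool_pos: [630.5, 172.2, 134.9]
tcp_rot: [180.0, 0.3, -171.5]
ft_force: [-0.1, -0.4, -0.5]
finger_gap: 33.9
grip_force: 0.0
```

```bash
cat > pinpose.py <<'E'
from h import *
p=r.snapshot("wrist");W=cloud(p)
o=r.outline_of(p,"pin");print([(a["score"],a["bbox"]) for a in o])
q=W[o[0]["region"]];q=q[np.isfinite(q[:,0])&(q[:,2]>6)&(q[:,2]<40)]
d=np.array([np.cos(np.radians(8.4)),np.sin(np.radians(8.4))])
print(cv2.fitLine(q[:,:2].astype(np.float32),cv2.DIST_HUBER,0,.01,.01).ravel(),cv2.minAreaRect(q[:,:2].astype(np.float32)))
c=q[:,:2]@d;n=q[:,:2]@np.array([-d[1],d[0]])
for a in range(int(c.min()),int(c.max()),8):
  k=(c>=a)&(c<a+8)
  if k.sum()>5: print(a,k.sum(),np.round([n[k].min(),n[k].max(),(n[k].min()+n[k].max())/2,np.percentile(q[k,2],90)],1))
print(c.min(),c.max(),r.sense()["tool_pos"])
E
python3 pinpose.py
```

```text
[(0.77, [243.0, 130.4, 272.1, 270.4])]
[9.8982978e-01 1.4225684e-01 6.3529602e+02 1.7299934e+02] ((644.4588623046875, 174.1401824951172), (134.0623779296875, 22.104755401611328), 7.830272197723389)
596 290 [68.2 89.2 78.7 22.1]
604 260 [67.6 89.3 78.5 22. ]
612 250 [67.6 89.4 78.5 22.1]
620 241 [68.3 89.5 78.9 22.1]
628 227 [67.4 88.8 78.1 22.2]
636 136 [70.5 85.6 78.1 18.6]
644 148 [71.4 85.7 78.5 18.3]
652 149 [70.3 85.8 78.1 18.4]
660 147 [70.3 85.9 78.1 18.4]
668 150 [70.2 86.  78.1 18.6]
676 140 [70.2 86.  78.1 18.3]
684 128 [71.1 86.1 78.6 18.4]
692 127 [71.  85.2 78.1 18.5]
700 101 [72.  84.3 78.1 18.6]
708 106 [71.9 84.4 78.1 18.5]
716 104 [70.9 85.4 78.1 18.5]
724 34 [73.8 82.5 78.1 17.5]
596.011072342423 730.0238330615423 [628.55638487 171.74060067 130.6813328 ]
```

The pin lies level with its yaw already matching the hatch. Before taking it by the head, I measure the hatch with the same wrist camera.

```bash
python3 -m jog '[0.003,-0.02,-0.04,0,0,0, 0.01,-0.08,-0.07,0,0,0, 0.018,-0.14,-0.07,0,0,0, 0.025,-0.2,-0.07,0,0,0, 0.032,-0.26,-0.07,0,0,0, 0.04,-0.32,-0.07,0,0,0, 0.048,-0.38,-0.07,0,0,0, 0.048,-0.394,-0.07,0,0,0]'
python3 -m jog '[0,0,0,0,0,0, 0,0,0,0,0,0]'
cat > hatch.py <<'E'
from h import *
p=r.snapshot("wrist");W=cloud(p);save(p,"w4.png",None,1.5);print(r.sense()["tool_pos"],r.sense()["joint_pos"])
a=np.radians(8.4);d=np.array([np.cos(a),np.sin(a)]);e=np.array([-d[1],d[0]])
print("exp plate c,n",np.dot(d,(566.1,-226.8)),np.dot(e,(566.1,-226.8)))
near=np.hypot(W[...,0]-595,W[...,1]+222)<110
for nm,z0,z1 in(("base",12,23),("leaf",25,32),("plates",66,88)):
  q=W[near&(W[...,2]>z0)&(W[...,2]<z1)]
  print(nm,len(q),cv2.minAreaRect(q[:,:2].astype(np.float32)))
c=q[:,:2]@d
for s in(c<590,c>=590):
  t=q[s];t=t[t[:,2]>75]
  if len(t)>5:
    cc=t[:,:2]@d;n=t[:,:2]@e
    print(len(t),cv2.minAreaRect(t[:,:2].astype(np.float32)),"c",np.percentile(cc,[1,50,99]),"n",np.percentile(n,[.5,99.5]),n.min(),n.max(),"z",np.percentile(t[:,2],[50,95]))
    L=cv2.fitLine(t[:,:2].astype(np.float32),cv2.DIST_HUBER,0,.01,.01).ravel();print("yaw across",np.degrees(np.arctan2(-L[0],L[1])))
E
python3 hatch.py
```

```text
time: 11.62
tool_pos: [637.6, -229.1, 198.2]
tcp_rot: [179.9, -0.2, -171.8]
ft_force: [-0.1, 0.6, -0.1]
finger_gap: 34.1
grip_force: 0.0
time: 11.88
tool_pos: [639.0, -223.2, 200.2]
tcp_rot: [179.9, -0.1, -171.4]
ft_force: [-0.3, 0.0, 0.6]
finger_gap: 34.2
grip_force: 0.0
[ 639.1391123  -223.02866951  200.61354345] [-2.35883275e+01  2.02047004e+01  7.36928998e+01  2.61393418e-02
  8.61695938e+01 -1.22186819e+02]
exp plate c,n 526.8954368123927 -307.064567585187
base 12509 ((583.1399536132812, -224.25540161132812), (169.94430541992188, 150.9690704345703), 8.725480079650879)
leaf 9116 ((610.6019287109375, -220.42733764648438), (99.27352142333984, 121.14166259765625), 8.571930885314941)
plates 1207 ((595.8567504882812, -222.45068359375), (59.180362701416016, 59.853294372558594), 8.626140594482422)
1145 ((595.8567504882812, -222.45068359375), (59.180362701416016, 59.853294372558594), 8.626140594482422) c [527.34666732 533.1869533  586.38049353] n [-336.18592531 -277.51333157] -337.12343929745316 -277.2703904117976 z [80.57559327 82.17473598]
yaw across -84.666664
```

View pics/w4.png

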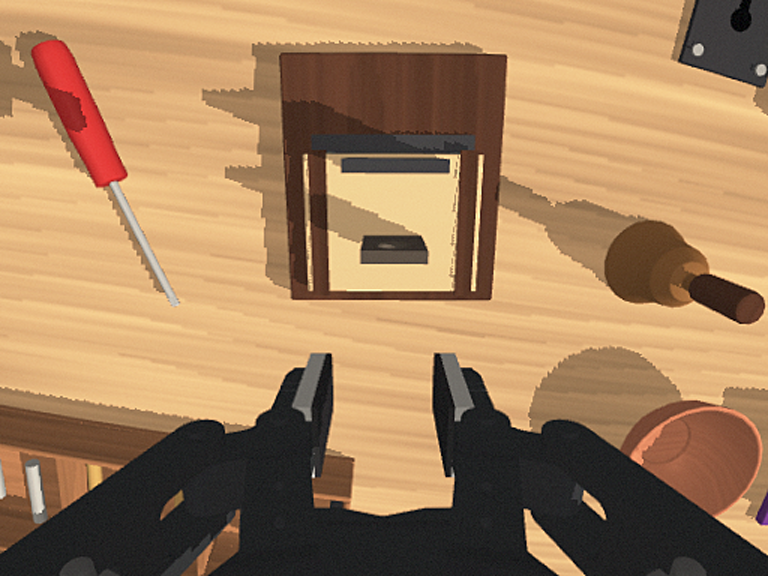

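The wrist picture shows the hatch frame from (280,55) to (505,298). The wide lock plate is at (395,145) on the robot side and the narrower eye behind it at (395,248). Their edges give the hole axis at yaw 8.6°, through about (566,-227). Going back to the pin's head.

```bash
python3 - <<'E'
from h import *
a=np.radians(8.6);y=(-np.sin(a),np.cos(a),0)
print(go((594,166.9,130),(0,0,-1),y))
E
```

```text
(array([-0.0137,  0.3922,  0.071 ]), array([ 0.001 , -0.0008, -0.0001]))
```

```bash
python3 -m jog '[-0.001,0.03,0,0,0,0, -0.003,0.09,0,0,0,0, -0.005,0.15,0,0,0,0, -0.007,0.21,0,0,0,0, -0.009,0.27,0,0,0,0, -0.011,0.33,0.02,0,0,0, -0.0137,0.385,0.05,0,0,0, -0.0137,0.392,0.071,0,0,0]' -0.2
python3 -m jog '[0,0,0,0,0,0, 0,0,0,0,0,0]'
python3 pinpose.py
python3 - <<'E'
from h import *
a=np.radians(8.6);y=(-np.sin(a),np.cos(a),0)
print(go((594,166.9,2),(0,0,-1),y),r.sense()["tcp_rot"])
E
```

```text
time: 12.92
tool_pos: [592.7, 169.9, 129.1]
tcp_rot: [179.9, -0.0, -171.1]
ft_force: [-1.2, 0.3, -0.5]
finger_gap: 34.0
grip_force: 0.0
time: 13.18
tool_pos: [595.3, 164.0, 131.4]
tcp_rot: [-180.0, 0.1, -171.5]
ft_force: [-0.0, -0.0, 0.4]
finger_gap: 34.0
grip_force: 0.0
[(0.66, [246.3, 169.8, 276.6, 304.3])]
[9.8880297e-01 1.4922678e-01 6.3460199e+02 1.7281638e+02] ((645.3927612304688, 174.6560821533203), (136.11573791503906, 21.96211051940918), 8.190977096557617)
595 295 [67.8 89.1 78.4 22.1]
603 229 [67.8 89.2 78.5 22.2]
611 232 [67.8 89.4 78.6 21.9]
619 225 [67.7 89.6 78.7 22. ]
627 216 [67.6 89.6 78.6 22.2]
635 126 [68.5 88.7 78.6 21.2]
643 137 [70.9 85.7 78.3 18.4]
651 131 [70.9 85.8 78.4 18.4]
659 134 [70.9 85.9 78.4 18.3]
667 129 [70.8 86.  78.4 18.6]
675 127 [70.8 86.1 78.5 18.5]
683 112 [70.8 85.2 78.  18.5]
691 119 [70.7 85.3 78.  18.6]
699 115 [70.7 85.4 78.  18.7]
707 106 [70.7 85.5 78.1 18.4]
715 106 [70.6 85.6 78.1 18.3]
723 47 [71.6 83.6 77.6 17.6]
595.9015972686775 732.027677639004 [595.93644233 163.64521994 131.99282798]
(array([0.0018, 0.0035, 0.13  ]), array([-0.0002,  0.0026, -0.0035])) [-1.79991034e+02  1.47695414e-01 -1.71602543e+02]
```

```bash
python3 -m jog '[0.002,0.003,0.03,0,0,0, 0.002,0.003,0.07,0,0,0, 0.002,0.003,0.1,0,0,0, 0.002,0.003,0.12,0,0,0, 0.002,0.003,0.127,0,0,0, 0.002,0.003,0.1285,0,0,0, 0.002,0.003,0.1285,0,0,0, 0.002,0.003,0.1285,0,0,0]' -0.2
```

```text
time: 14.28
tool_pos: [593.1, 167.6, 3.0]
tcp_rot: [180.0, 0.1, -171.5]
ft_force: [-0.2, -0.3, -1.1]
finger_gap: 34.2
grip_force: 0.0
```

```bash
python3 -m jog '[0,0,0.001,0,0,0, 0,0,0.001,0,0,0, 0,0,0.001,0,0,0, 0,0,0.001,0,0,0, 0,0,0.001,0,0,0]' -1 60
python3 -m jog '[0,0,-0.01,0,0,0, 0,0,-0.04,0,0,0, 0,0,-0.08,0,0,0, 0,0,-0.12,0,0,0, 0,0,-0.13,0,0,0, 0,0,-0.13,0,0,0]'
python3 - <<'E'
from h import *
r.sense()
a=np.radians(8.6);d=np.array([np.cos(a),np.sin(a),0]);y=(-d[1],d[0],0)
hole=np.array([566.,-227,0])
# stand-off: tip 30 mm before the plate: shoulder 125 before, TCP 24 behind the shoulder
for b in(160,):
    t=hole-b*d;t[2]=140;print(t,go(t,(0,0,-1),y))
p=r.snapshot("wrist");save(p,"w5.png",(100,100,420,384),2.4)
print(r.sense()["ft_force"])
E
```

```text
time: 14.9
tool_pos: [593.2, 167.6, 2.2]
tcp_rot: [180.0, 0.1, -171.5]
ft_force: [-2.3, -0.2, 6.2]
finger_gap: 21.0
grip_force: 59.5
time: 15.65
tool_pos: [592.6, 167.5, 131.3]
tcp_rot: [180.0, 0.1, -171.5]
ft_force: [-0.5, -0.2, -0.8]
finger_gap: 20.6
grip_force: 58.7
[ 407.79897903 -250.92565495  140.        ] (array([ 0.2445, -0.3866, -0.009 ]), array([ 0.    ,  0.0013, -0.002 ]))
[ 0.97514975  0.61106874 -1.04868538]
```

View pics/w5.png

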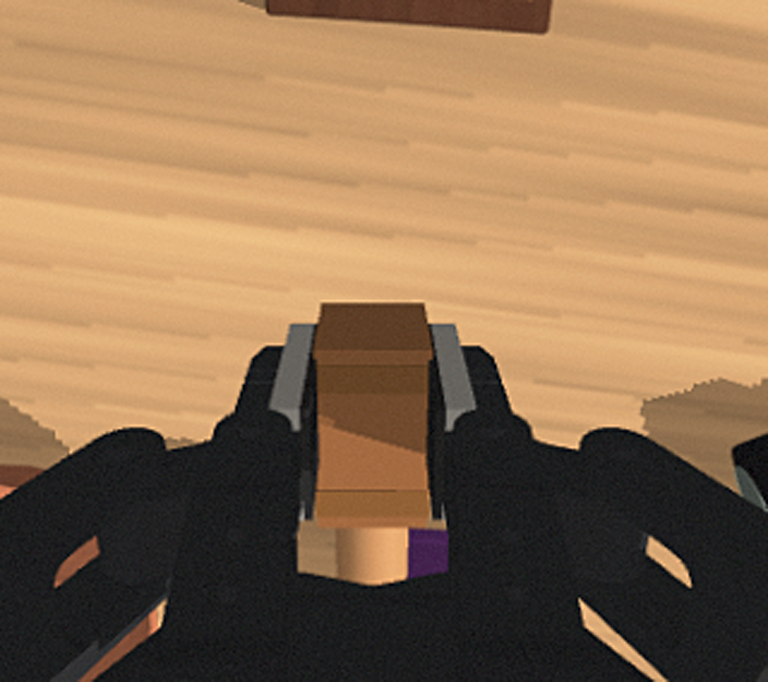

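The crop shows the head square between the pads at (372,420), with the shank going on below the gripper. Moving to the stand-off in front of the lock plate.

```bash
python3 -m jog '[0.01,-0.02,-0.02,0,0,0, 0.04,-0.065,-0.02,0,0,0, 0.07,-0.115,-0.02,0,0,0, 0.1,-0.16,-0.02,0,0,0, 0.13,-0.208,-0.02,0,0,0, 0.16,-0.255,-0.02,0,0,0, 0.19,-0.303,-0.02,0,0,0, 0.22,-0.35,-0.015,0,0,0]'
python3 -m jog '[0.012,-0.018,0.006,0,0,0, 0.0245,-0.0366,0.006,0,0,0, 0.0245,-0.0366,0.006,0,0,0, 0.0245,-0.0366,0.006,0,0,0]'
python3 - <<'E'
from h import *
a=np.radians(8.6);d=np.array([np.cos(a),np.sin(a),0]);y=(-d[1],d[0],0)
t=np.array([566.,-227,0])-160*d;t[2]=53.2;print(go(t,(0,0,-1),y))
E
```

```text
time: 16.7
tool_pos: [424.5, -212.2, 144.0]
tcp_rot: [179.9, -0.1, -171.5]
ft_force: [1.5, -1.4, -0.3]
finger_gap: 20.7
grip_force: 58.8
time: 17.2
tool_pos: [407.0, -250.1, 138.5]
tcp_rot: [179.9, -0.1, -171.5]
ft_force: [0.5, -0.3, -1.7]
finger_gap: 20.7
grip_force: 58.9
(array([-0.0008, -0.0011,  0.0853]), array([ 0.0019, -0.0013, -0.0023]))
```

```bash
python3 -m jog '[-0.0005,-0.0005,0.02,0,0,0, -0.0008,-0.001,0.05,0.001,0,0, -0.0008,-0.001,0.075,0.001,0,0, -0.0008,-0.001,0.085,0.001,0,-0.002, -0.0008,-0.001,0.085,0.001,0,-0.002, -0.0008,-0.001,0.085,0.001,0,-0.002, -0.0008,-0.001,0.085,0.001,0,-0.002]'
cat > chk.py <<'E'
from h import *
import sys
a=np.radians(8.6);d=np.array([np.cos(a),np.sin(a),0]);e=np.array([-d[1],d[0],0]);h=np.array([566.,-227,62])
s=r.sense();t=s["tool_pos"]-h;print("tcp along,lat,z",t@d,t@e,s["tool_pos"][2],s["tcp_rot"],s["ft_force"])
for n in("top","scene"):
  p=r.snapshot(n);W=cloud(p);save(p,n+sys.argv[1]+".png",*(((280,130,400,270),4) if n=="top" else((160,120,290,220),6)))
  # points of the shank ahead of the shoulder, and of the plate
  Q=(W-h);c=Q@d;l=Q@e
  m=(c<-25)&(c>-130)&(abs(l)<20)&(Q[...,2]>-12)&(Q[...,2]<25)
  if m.sum()>10:
    for k in range(-135,-20,15):
      j=m&(c>=k)&(c<k+15)
      if j.sum()>4: print(n,k,j.sum(),"lat",np.round([l[j].min(),np.median(l[j]),l[j].max()],1),"z",np.round(np.percentile(W[j][:,2],[5,50,95]),1))
  m=(c>-6)&(c<12)&(abs(l)<45)&(Q[...,2]>5)&(Q[...,2]<30)
  print(n,"plate",m.sum(),"c",np.percentile(c[m],[2,98]),"lat",np.percentile(l[m],[1,99]),"z",np.percentile(W[m][:,2],[50,95]))
E
python3 chk.py a
```

```text
time: 18.08
tool_pos: [409.2, -252.4, 55.9]
tcp_rot: [-179.9, 0.1, -171.4]
ft_force: [0.2, 0.4, -0.6]
finger_gap: 21.0
grip_force: 58.9
tcp along,lat,z -158.84928032176686 -1.6636895741518483 55.938064036484406 [-1.79861608e+02  8.04248623e-02 -1.71394651e+02] [ 0.2034904   0.37102237 -0.61673222]
top -135 21 lat [-8.   1.4  7.3] z [64.8 70.7 73.1]
top -120 35 lat [-7.2  1.   7.7] z [65.4 71.1 73.9]
top -105 36 lat [-7.5  2.2  7.2] z [65.6 70.2 74.2]
top -90 35 lat [-7.1  1.5  7.5] z [64.8 70.9 73.9]
top -75 33 lat [-7.5  0.5  7.6] z [65.  69.8 73.2]
top -60 33 lat [-7.5  1.3  7.5] z [66.2 69.8 73.4]
top -45 14 lat [-5.2 -0.   5.1] z [64.4 68.2 71.8]
top plate 88 c [1.40405921 9.5192467 ] lat [-27.79748646  30.656135  ] z [80.7452838  84.10550166]
scene -135 16 lat [-5.8  4.3  8.8] z [58.1 71.6 76.8]
scene -120 21 lat [-6.   4.5  9.7] z [63.  69.4 72.8]
scene -105 16 lat [-4.9  4.5  7.9] z [61.1 69.1 72.2]
scene -90 19 lat [-3.9  4.7  9.1] z [62.4 70.2 72.7]
scene -75 18 lat [-2.2  3.6  9.1] z [62.8 69.3 73.3]
scene -60 19 lat [-5.9  3.5  8.4] z [61.9 68.8 73.9]
scene -45 13 lat [-3.   3.4  8. ] z [63.9 68.  71.6]
scene plate 72 c [ 1.56097183 11.80488297] lat [-29.28684389  30.38405959] z [79.14851131 83.59018165]
```

```bash
python3 -m jog '[0,0,0.001,0,0,0, 0,0,0.002,0,0,0]' | head -3; for i in 1 2 ; do python3 -m jog '[0,0,0,0,0,0]' | head -3; done; python3 - <<'E'
from h import *
p=r.snapshot("wrist")
a=np.radians(8.6);d=np.array([np.cos(a),np.sin(a),0]);e=np.array([-d[1],d[0],0]);h=np.array([566.,-227,62])
s=r.sense();t=s["tool_pos"]-h;print("tcp along,lat,z",t@d,t@e,s["tool_pos"])
E
```

```text
time: 18.42
tool_pos: [408.4, -252.0, 52.8]
tcp_rot: [-179.9, 0.0, -171.4]
time: 18.55
tool_pos: [408.3, -251.8, 52.6]
tcp_rot: [-180.0, -0.0, -171.4]
time: 18.68
tool_pos: [408.3, -251.9, 52.7]
tcp_rot: [-180.0, -0.0, -171.4]
tcp along,lat,z -159.58311802517417 -1.0523353514588798 [ 408.36853507 -251.90381966   52.74392322]
```

View pics/scenea.png

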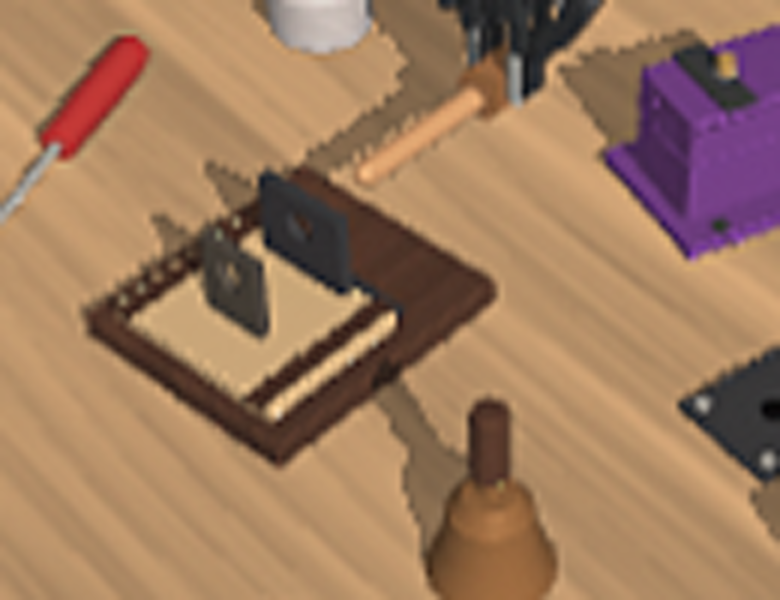

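The scene crop shows the pin pointing at the lock plate: tip at (365,175), plate hole at (300,225), eye hole at (232,272), roughly in line. Correcting by 1 mm sideways and 0.5 mm up, then approaching.

```bash
python3 -m jog '[0,0.001,-0.0005,0,0,0, -0.012,0.001,-0.0005,0,0,0, -0.024,0.001,-0.0005,0,0,0, -0.034,0.001,-0.0005,0,0,0, -0.034,0.001,-0.0005,0,0,0, -0.034,0.001,-0.0005,0,0,0]'
python3 chk.py b
```

```text
time: 19.48
tool_pos: [441.7, -245.6, 53.0]
tcp_rot: [-180.0, -0.0, -171.4]
ft_force: [-0.4, 0.4, -1.0]
finger_gap: 20.6
grip_force: 58.9
tcp along,lat,z -125.666938880012 0.14537480755917015 53.04207046777285 [-1.79962129e+02 -3.26517350e-02 -1.71375470e+02] [-0.43074229  0.40386063 -1.02537125]
top -90 27 lat [-3.7  5.4  9.6] z [63.  67.8 71.1]
top -75 33 lat [-5.4  3.6  9.7] z [62.7 66.6 70. ]
top -60 36 lat [-5.8  2.6  9.6] z [61.8 67.3 70.8]
top -45 32 lat [-6.6  2.3  8.4] z [62.4 67.3 71.7]
top -30 11 lat [-6.3  1.9  8. ] z [65.  67.7 70.8]
top plate 88 c [1.33201045 9.47585629] lat [-27.62212217  30.77175065] z [80.75704671 83.8367356 ]
scene -135 14 lat [-10.8  -6.8  16.6] z [72.8 74.  86.3]
scene -120 52 lat [-16.1  10.8  19.7] z [54.5 72.8 83.6]
scene -105 39 lat [-10.4   7.8  14.3] z [54.  67.5 74.1]
scene -90 20 lat [-2.   6.3 10.2] z [58.7 67.9 71.4]
scene -75 18 lat [-6.3  6.3  9.7] z [58.7 66.7 70.3]
scene -60 18 lat [-1.8  7.  11.1] z [60.4 67.5 70.1]
scene -45 20 lat [-3.8  6.  10.8] z [59.7 66.8 70.7]
scene -30 7 lat [-2.4  7.9 10.8] z [59.1 66.2 68.6]
scene plate 76 c [ 2.43303364 11.65247627] lat [-27.99361153  31.20075673] z [79.58787259 83.7545928 ]
```

Pin and plate agree within about 0.3 mm in the top camera. Inserting.

```bash
python3 -m jog '[-0.004,0,0,0,0,0, -0.008,0,0,0,0,0, -0.012,0,0,0,0,0, -0.016,0,0,0,0,0, -0.02,0,0,0,0,0, -0.024,0,0,0,0,0, -0.024,0,0,0,0,0]'
python3 - <<'E'
from h import *
a=np.radians(8.6);d=np.array([np.cos(a),np.sin(a),0]);e=np.array([-d[1],d[0],0]);h=np.array([566.,-227,62])
s=r.sense();t=s["tool_pos"]-h;print("tcp along,lat,z",t@d,t@e,s["tool_pos"][2],s["wrist_torque"])
E
```

```text
time: 20.45
tool_pos: [465.9, -242.2, 53.3]
tcp_rot: [-179.9, 0.0, -171.4]
ft_force: [-0.4, -1.4, -0.7]
finger_gap: 20.6
grip_force: 58.9
tcp along,lat,z -101.26323890939724 -0.030235719121244852 53.267383932067744 [ 0.03383354 -0.02971071 -0.00925763]
```

```bash
python3 -m jog '[-0.006,0,0,0,0,0, -0.012,0,0,0,0,0, -0.018,0,0,0,0,0, -0.024,0,0,0,0,0, -0.03,0,0,0,0,0, -0.035,0,0,0,0,0, -0.04,0,0,0,0,0, -0.04,0,0,0,0,0]'
python3 -m jog '[-0.004,0,0,0,0,0, -0.008,0,0,0,0,0, -0.012,0,0,0,0,0, -0.016,0,0,0,0,0, -0.02,0,0,0,0,0, -0.024,0,0,0,0,0, -0.028,0,0,0,0,0, -0.028,0,0,0,0,0]'
```

```text
time: 21.45
tool_pos: [505.5, -236.2, 53.3]
tcp_rot: [-179.9, 0.0, -171.4]
ft_force: [-0.2, -0.1, -0.7]
finger_gap: 20.6
grip_force: 58.9
time: 22.45
tool_pos: [533.1, -232.0, 53.3]
tcp_rot: [-179.9, 0.0, -171.4]
ft_force: [-0.2, -0.9, -1.3]
finger_gap: 20.7
grip_force: 58.9
```

```bash
python3 -m jog '[-0.002,0,0,0,0,0, -0.004,0,0,0,0,0, -0.006,0,0,0,0,0, -0.007,0,0,0,0,0, -0.008,0,0,0,0,0, -0.009,0,0,0,0,0]' | sed -n 2,4p
python3 -m jog '[-0.001,0,0,0,0,0, -0.002,0,0,0,0,0]' | sed -n 2,4p
```

```text
tool_pos: [541.1, -230.8, 53.2]
tcp_rot: [-180.0, -0.1, -171.4]
ft_force: [-7.6, -1.2, 3.2]
tool_pos: [541.2, -230.8, 53.1]
tcp_rot: [-180.0, -0.3, -171.4]
ft_force: [-18.8, -1.9, 11.9]
```

```bash
python3 -m jog '[0.001,0,0,0,0,0, 0.0015,0,0,0,0,0, 0.0015,0,0,0,0,0]' | sed -n 2,4p
python3 -m jog '[0,0,0,0,0,0, 0,0,0,0,0,0, 0,0,0,0,0,0, 0,0,0,0,0,0]' 0 | sed -n 1,5p
python3 -m jog '[0,0,-0.02,0,0,0, 0,0,-0.05,0,0,0, 0,0,-0.1,0,0,0, 0.0,0,-0.13,0,0,0, -0.06,0,-0.15,0,0,0, -0.1,0,-0.15,0,0,0, -0.1,0,-0.15,0,0,0, -0.1,0,-0.15,0,0,0]' | sed -n 1,4p
python3 - <<'E'
from h import *
r.snapshot("wrist");p=r.snapshot("wrist");save(p,"w6.png",(150,40,370,240),3.5);W=cloud(p)
a=np.radians(8.6);d=np.array([np.cos(a),np.sin(a),0]);e=np.array([-d[1],d[0],0]);h=np.array([566.,-227,62])
Q=W-h;c=Q@d;l=Q@e
m=(abs(l)<10)&(c>-60)&(c<-1)&(Q[...,2]>5)&(Q[...,2]<18);print("head c",np.percentile(c[m],[1,99]),m.sum())
m2=(abs(l)>14)&(abs(l)<30)&(c>-10)&(c<15)&(Q[...,2]>12);print("plate c",np.percentile(c[m2],[1,99]))
for k in range(-45,0,8):
  j=m&(c>=k)&(c<k+8)
  if j.sum()>4:print(k,j.sum(),np.median(W[j][:,2]))
j=(abs(l)<7)&(c>10)&(c<80)&(Q[...,2]>0)
for k in range(10,82,8):
  i=j&(c>=k)&(c<k+8)
  if i.sum()>4:print("shank",k,i.sum(),np.median(W[i][:,2]))
E
```

```text
tool_pos: [541.1, -230.8, 53.1]
tcp_rot: [-180.0, -0.1, -171.4]
ft_force: [-5.8, -1.1, 2.9]
time: 24.32
tool_pos: [542.4, -230.6, 53.3]
tcp_rot: [-179.9, 0.0, -171.4]
ft_force: [-0.0, 0.9, 0.2]
finger_gap: 42.6
time: 25.32
tool_pos: [640.8, -215.6, 204.0]
tcp_rot: [-179.9, -0.0, -171.4]
ft_force: [-0.4, 0.0, 0.2]
head c [-40.80501645  -1.36755596] 1028
plate c [0.20615536 8.40462756]
-45 76 67.66649493216661
-37 191 67.90366911931625
-29 218 68.2181137069127
-21 221 68.7136269506359
-13 207 69.42920705122327
-5 115 69.75934176018762
shank 10 135 66.96896357514437
shank 18 134 67.59777132590733
shank 26 135 68.12715294822678
shank 34 134 68.65237520126148
shank 42 134 69.29303812396833
shank 50 168 78.67263794088463
shank 58 2431 285.4789379492683
shank 66 126 70.87225857663125
shank 74 92 71.36082680846067
```

View pics/w6.png

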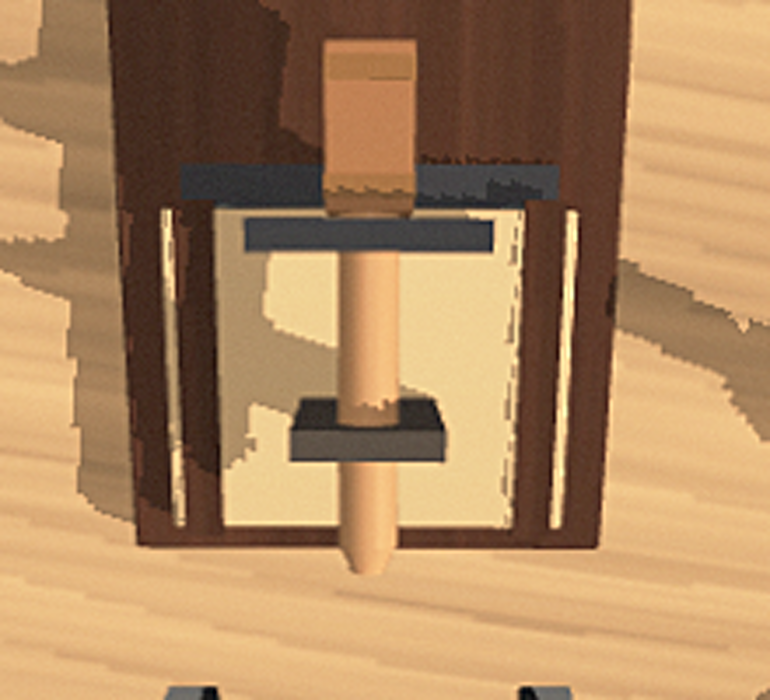

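The crop shows the pin through the plate at (370,235) and the eye at (368,430), with its head against the plate at (370,190). It has drooped slightly within the hole clearance, and the gripper is clear. Handing in.

```bash
python3 -c "
from bench import r
print(r.hand_in())"
```

```text
the job is handed in; nothing more can be done
None
```

The slim pin is through the lock plate and the eye with its head against the plate, tilted about 4° in the hole clearance; I let it go and handed the job in at about 25 s of the 58 s allowed, with no contact with anything else on the bench.

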